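# Set out two vials and hold the dry box open

### The arm

A 6-joint arm with a two-finger parallel gripper is mounted at the origin on a cart in front of the work surface, level with it; the furniture and walls round the work are solid. World frame = base frame: x ahead of the robot, y to its left, z up, the work surface at z = 0. Lengths are in m, angles in degrees, forces in N, time in s.
With the tool pointing down it reaches from about 0.325 to 0.9 m from the base axis. Payload 6.1 kg.
Tool frame: the origin (TCP) lies at the very end of the fingers, on their centre line; the grasp point (between the pads) lies 19 mm behind it; z points along the fingers, y is the line along which they close (so a half turn about z gives the same grasp; the last joint's range is limited). The gripper opens to 85 mm and grips with 20 to 120 N. Pads are 22 mm wide; open, the fingers measure 114 mm over their backs; the gripper's body (76 mm by 85 mm) begins 54 mm behind the grasp point. The pads swing forward as they close: fully open they stand 13 mm farther back than shut.
Start: joints at [-73.516, 12.628, 87.462, -0, 79.91, -7.225], TCP at [0.251, -0.572, 0.231] pointing down, gripper open.
Joint ranges: [-170.65, 170.65], [-52.31, 119.04], [5.05, 147.46], [-71.25, 251.25], [11.57, 151.72], [-153.62, 153.62]. Speed limits (degrees/s): [147.25, 147.25, 172.46, 180, 180, 180].

### API

Orientations are given as [roll, pitch, yaw] about the fixed x, y, z axes, in that order (R = Rz(yaw) Ry(pitch) Rx(roll)).
In Python, from rig import env gives the robot as it stands.
- The arm moves only by the shell command python3 -m jog 'ROWS'. ROWS is a JSON object of lists of equal length, an entry for each row: "xyz": the shift along the tool's x, y, z in mm, a list of three; "angular": the turn, a rotation vector about the tool's x, y, z in rad, a list of three; "jaw": the opening, from 0 (shut) to 1 (fully open). In form: {"xyz": [[x, y, z], ...], "angular": [[ax, ay, az], ...], "jaw": [jaw, ...]}. A call has 1 to 12 rows; each row shifts and turns the commanded pose from where the row before left it, along the tool's axes as they then stand; what a row does not reach is not made up. A row lasts 1/8 s, in which the tool goes at most 62.5 mm and 10.7 degrees, less where a joint would pass 70% of its speed; a pose out of reach is approached as far as the arm can. A call is refused whole if a number of a shift passes 62.5 or a number of a turn 0.188, either way. A call with a gripper value outside its range is refused whole. The fingers move at their own pace and stop on an object; the grip force is fixed at half the most. Time passes only in rows, so rows that do not move let the fingers close. It gives the time, the measured TCP pose, the force, the opening and the grip force at its end, in the units of the state.
- env.observe(): the state, without advancing time (a new reading comes with each control period).
- env.capture(name): name is "scene" or "top"; returns the picture (420x560x3 uint8, red, green, blue); there is no depth.
- env.camera_params(name): a dict with "fovy" (degrees; the focal length in pixels is half the picture's height over the tangent of half this angle, whatever the lens; pixels are square), "cx", "cy" (the principal point, pixels), "rvec" (rotation vector, rad) and "tvec" (3), from world to camera coordinates, as OpenCV has them. Camera axes: x right, y down, z forward; pixel columns grow to the right and rows downward; lengths in m; the calibration is good to about 2 mm. A picture is of the moment at which its call begins. camera_params takes no time and is no camera call.
- env.hand_in(): hands the job in; it is judged then, once.
The state is a dict: "t": time; "joints": joint angles; "qvel": joint speeds; "tau": joint torques, N m; "eef_pos": TCP position; "ee_rot": TCP orientation; "contact_force": force on the tool from outside, world axes, zero at the start; "wrist_torque": the same for the moment, N m; "gripper_width": finger opening in m; "grasp_force": force on a finger pad.
Only numpy, scipy, OpenCV 4.12 (cv2) and the standard library are available. Lean on these libraries where they do the work, as an engineer would, in place of code of your own. Each camera call takes 0.05 s, during which the arm holds its last target. There are 200 camera calls.

### The job

Stand exactly two of the four vials upright in the blue tray, and leave the other two where they stand. Then tug the dry box's lid by its handle, with the catch slide still as you found it, to learn whether the lid is caught; if it is, let it down and push the orange catch slide all the way to its other end. Raise the lid by the handle to about 45 degrees and finish holding it there, so that a colleague can load the vials; leave the beaker and the card box alone.

Things in the scene. Friction and masses are not known exactly. Their poses are not given: they have to be found in the camera images.
- vial_1: small clear screw-cap vial (blue cap, light brown filling), 20 mm in diameter, 54 mm tall, 14 g, standing upright on the tan mat (its surface lies 4.5 mm above z = 0); origin at the centre of its underside, z up along it
- vial_2: small clear screw-cap vial (black cap, cream filling), 20 mm in diameter, 54 mm tall, 14 g, standing upright on the tan mat (its surface lies 4.5 mm above z = 0); origin at the centre of its underside, z up along it
- vial_3: small clear screw-cap vial (blue cap, brown filling), 20 mm in diameter, 54 mm tall, 14 g, standing upright on the tan mat (its surface lies 4.5 mm above z = 0); origin at the centre of its underside, z up along it
- vial_4: small clear screw-cap vial (black cap, white filling), 20 mm in diameter, 54 mm tall, 14 g, standing upright on the tan mat (its surface lies 4.5 mm above z = 0); origin at the centre of its underside, z up along it
- tray: shallow blue plastic transfer tray, 80 (its x) x 100 (its y) x 10 mm, walls 3 mm thick, inner floor 3 mm above its underside, on the tan mat; fixed; origin at the centre of its underside, axes along its sides, z up
- dry_box: dry box, grey body, white hinged lid, 170 (x) x 220 (y) mm; fixed; origin at the centre of the body's underside, 10.5 mm above z = 0, lid top 83 mm above it; x points from the front (robot side) to the hinge, y left, z up. Hinge line along y at x = 85 mm, 79 mm up. Black catch housing on the front wall, right of the middle: 26 mm deep, 80 mm wide, top flush with the lid
- lid (a joint): opening angle of the lid: 0 shut, grows as the front edge rises, stop at 1.25 rad. It weighs about 0.6 kg (about 3 N at the handle) and falls shut when let go. If the catch holds it, it rises only about 0.045 rad (7 mm at the handle) and stops hard; if not, it goes on rising freely
- handle_grip (a point): middle of the lid's handle: round bar along the box's y with a black sleeve 12 mm in diameter, 60 mm long, between two steel posts; its axis is 38 mm above the lid's top and, lid shut, 150 mm in front of the hinge line and 42 mm above it; turns with the lid on an arc about the hinge. Pinch from above, fingers before and behind it; it can turn between them
- catch_tab (a point): grip point on the orange tab of the catch slide: tab 14 x 14 mm, standing 26 mm above the housing's top; this point lies on its middle line, 8 mm below its top; axes as the box
- catch (a joint): catch slide: 0 at its right end, 0.024 m at its left end (moves along the box's +y); starts within 3 mm of the right end; 2 N of friction, stays where left. One end frees the lid, the other mostly locks it; which is which differs from box to box and cannot be seen from outside: only tugging the lid tells. Slide it all the way, with the lid let down
- beaker: small glass beaker, 43 mm in diameter, 56 mm tall, not to be disturbed; origin at the centre of its underside
- septa_box: small card box, 45 x 62 x 32 mm, not to be disturbed; origin at the centre of its underside

How it is judged:
By the outcome, as a careful person would: the job done as asked, in the order asked, and still so for the second after the job is handed in, while the arm keeps its last pose, push and grip.
It also fails if it takes over 67 s, if anything falls off the work surface, if the arm or the gripper's body presses on something with over 40 N, if the wrist force passes 120 N, or if a joint passes its speed limit or range.

## Working session

There is one attempt and no reset: what is moved stays moved. The work goes in short steps, Python scripts to look and compute and a shell command to move; the robot and the scene stay as the last step left them, time stands still between calls to the robot, and variables do not carry over. Pictures are saved under pics/ and viewed, at most 12 in all, crops included, and the job is handed in when it is done.

```bash
mkdir -p pics; ls; python3 - <<'E'
from rig import env
import cv2
for n in("scene","top"):
    im=env.capture(n); cv2.imwrite(f"pics/{n}0.png",im[:,:,::-1]); print(n,env.camera_params(n))
print(env.observe())
E
```

```text
pics
scene {'fovy': 53.03631411290267, 'cx': 276.7979423899633, 'cy': 206.29316755060353, 'rvec': array([ 1.08663314, -2.0211052 ,  1.3088198 ]), 'tvec': array([0.44670726, 0.28407672, 0.75785321])}
top {'fovy': 46.9580008512236, 'cx': 278.4503072537054, 'cy': 211.47066225507376, 'rvec': array([ 2.48660345, -1.55943715,  0.18283783]), 'tvec': array([-0.14245293,  0.62790057,  1.37535396])}
{'t': 0.1, 'joints': array([-7.35156153e+01,  1.26710055e+01,  8.75204584e+01,  4.09933601e-04,
        7.99096610e+01, -7.22491981e+00]), 'qvel': array([-0.04206992, -0.01498105, -0.27196957, -0.02333256, -0.04956212,
       -0.13929761]), 'tau': array([ 2.43665881e-04, -4.98242354e+01, -3.90546799e+01, -2.62988269e-04,
        5.62100380e-03, -2.96230598e-05]), 'eef_pos': array([ 0.25115236, -0.57171671,  0.23029404]), 'ee_rot': array([-1.79899729e+02, -1.31182034e-02,  2.37092209e+01]), 'contact_force': array([-0.80069757, -0.16665872, -0.13682918]), 'wrist_torque': array([ 0.02029268, -0.00928056,  0.01086345]), 'grasp_force': 0.0, 'gripper_width': 0.08516365233001892}
```

View pics/scene0.png

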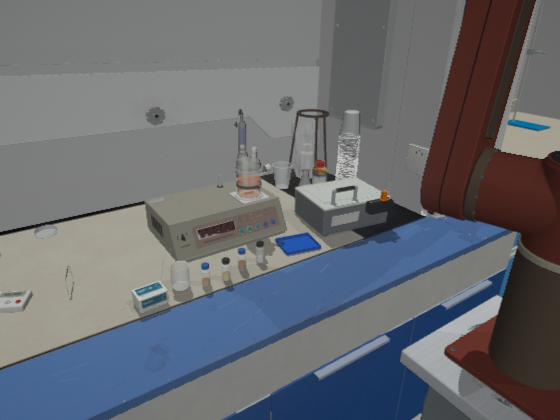

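View pics/top0.png

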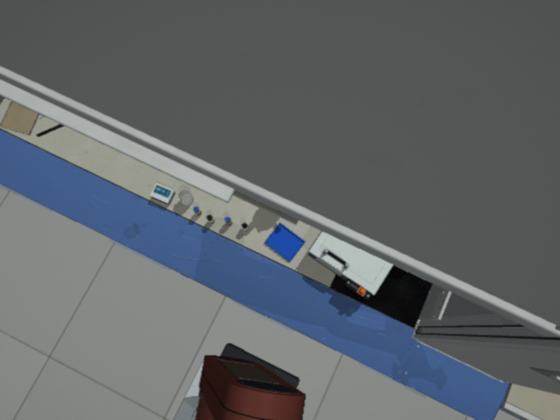

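The scene view shows the vials at about (206,273), (226,268), (242,260) and (260,251), the tray at (298,243), the handle at (345,193) and the tab at (384,195). In the top view, the vials run from (196,210) to (244,226), the tray is at (285,242) and the tab at (362,292). Next I'll enlarge both.

```bash
cat > h.py <<'E'
import numpy as np,cv2
from rig import env
def cam(n):
    p=env.camera_params(n);f=210/np.tan(np.radians(p["fovy"]/2))
    return np.array([[f,0,p["cx"]],[0,f,p["cy"]],[0,0,1]]),cv2.Rodrigues(p["rvec"])[0],p["tvec"]
def w(n,u,v,z):
    K,R,t=cam(n);d=R.T@np.linalg.inv(K)@[u,v,1];c=-R.T@t
    return np.round(c+d*(z-c[2])/d[2],4)
def px(n,P):
    K,R,t=cam(n);q=K@(R@np.array(P)+t);return np.round(q[:2]/q[2],1)
def crop(n,x0,y0,x1,y1,s,name):
    im=env.capture(n)[y0:y1,x0:x1,::-1]
    im=cv2.resize(im,None,fx=s,fy=s,interpolation=cv2.INTER_CUBIC);cv2.imwrite("pics/"+name,im)
E
python3 - <<'E'
from h import *
crop("scene",120,160,420,320,2.66,"s1.png")
crop("top",145,175,405,310,3,"t1.png")
for n in("scene","top"):
    K,R,t=cam(n);print(n,-R.T@t,R[2])
E
```

```text
scene [-0.21737845  0.697103    0.56690604] [ 0.74936711 -0.51455938 -0.41674642]
top [ 0.3230883  -0.00464044  1.48382711] [ 0.20982889  0.10334322 -0.97226129]
```

View pics/s1.png

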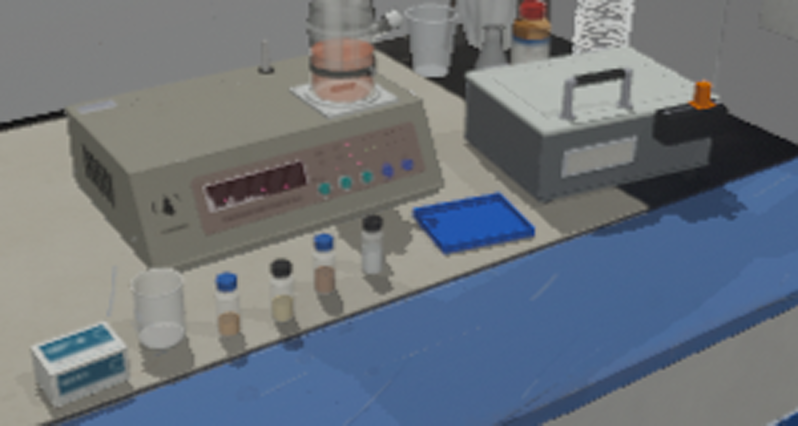

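View pics/t1.png

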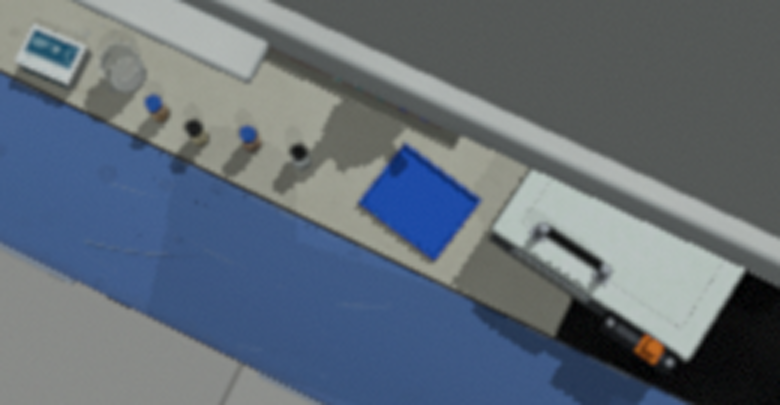

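```bash
python3 - <<'E'
from h import *
T=lambda u,v,z:w("top",u/3+145-.33,v/3+175-.33,z)
S=lambda u,v,z:w("scene",u/2.66+120-.3,v/2.66+160-.3,z)
for i,(a,b) in enumerate([((154,103),(228,278)),((194,127),(282,265)),((249,133),(324,240)),((299,151),(373,220))]):print("v",i+1,T(*a,.0585),S(*b,.0585))
A=[T(*a,.0145) for a in[(404,146),(480,201),(435,260),(360,203)]];B=[S(*a,.0145) for a in[(414,212),(497,195),(534,230),(440,248)]]
for X in(A,B):print("tray",X,np.mean(X,0),[np.linalg.norm(X[i]-X[i-1]) for i in range(4)])
A=[T(*a,.0935) for a in[(532,170),(745,270),(690,360),(491,232)]];print("lid",A,[np.linalg.norm(A[i]-A[i-1]) for i in range(4)],np.mean(A,0))
A=[S(*a,.0935) for a in[(466,78),(607,48),(727,102),(545,138)]];print("lidS",A)
print("handle",T(544,232,.1315),T(606,268,.1315),T(575,248,.1315),S(570,84,.1315),S(630,71,.1315),S(600,77,.1315))
print("tab",T(650,348,.1115),T(652,340,.1195),S(703,83,.1195),S(703,94,.1115))
print("beaker",T(122,65,.0605),"box",T(52,50,.0365))
E
```

```text
v 1 [0.5286 0.3756 0.0585] [0.5255 0.3763 0.0585]
v 2 [0.5242 0.3276 0.0585] [0.5195 0.3289 0.0585]
v 3 [0.5428 0.2748 0.0585] [0.5365 0.2782 0.0585]
v 4 [0.5482 0.2211 0.0585] [0.5436 0.2226 0.0585]
tray [array([0.6073, 0.1325, 0.0145]), array([0.5892, 0.0372, 0.0145]), array([0.5143, 0.0526, 0.0145]), array([0.5337, 0.1472, 0.0145])] [0.561125 0.092375 0.0145  ] [np.float64(0.07505364747965285), np.float64(0.09700360818031462), np.float64(0.07646679017717427), np.float64(0.09656873199954526)]
tray [array([0.6011, 0.1379, 0.0145]), array([0.5848, 0.0446, 0.0145]), array([0.5076, 0.0584, 0.0145]), array([0.5294, 0.1562, 0.0145])] [0.555725 0.099275 0.0145  ] [np.float64(0.07399851349858319), np.float64(0.0947131458668753), np.float64(0.07842372090126806), np.float64(0.10020019960059957)]
lid [array([0.6248, 0.0022, 0.0935]), array([ 0.6249, -0.2226,  0.0935]), array([ 0.5233, -0.2087,  0.0935]), array([0.5521, 0.0125, 0.0935])] [np.float64(0.0734260171873703), np.float64(0.22480002224199178), np.float64(0.10254642850923676), np.float64(0.2230669854550422)] [ 0.581275 -0.10415   0.0935  ]
lidS [array([ 0.7073, -0.0019,  0.0935]), array([ 0.6944, -0.2023,  0.0935]), array([ 0.5046, -0.2   ,  0.0935]), array([0.5392, 0.0244, 0.0935])]
handle [ 0.5675 -0.0328  0.1315] [ 0.5618 -0.099   0.1315] [ 0.5664 -0.0653  0.1315] [ 0.5641 -0.0264  0.1315] [ 0.5577 -0.1038  0.1315] [ 0.562  -0.0655  0.1315]
tab [ 0.5147 -0.168   0.1115] [ 0.5211 -0.1657  0.1195] [ 0.5133 -0.1679  0.1195] [ 0.5052 -0.1606  0.1115]
beaker [0.5493 0.4232 0.0605] box [0.5357 0.5035 0.0365]
```

```bash
python3 - <<'E'
from h import *
for z in(.1,.3,.4,.5,.6,.7,.8,.9,1.0):
    a=[w("top",u,v,z) for u,v in[(30,95),(245,189),(393,265)]]
    print(z,[(p[:2],px("scene",p)) for p in a])
E
python3 - <<'E'
import sys;sys.path.insert(0,'.')
from h import *
crop("scene",0,0,560,200,1.42,"s2.png")
E
```

```text
0.1 [(array([0.6208, 1.0054]), array([-187.2,  330.8])), (array([0.6403, 0.2621]), array([226.3, 216.2])), (array([ 0.6226, -0.2219]), array([368.8, 181.6]))]
0.3 [(array([0.5777, 0.8594]), array([-117.3,  204.6])), (array([0.5945, 0.2236]), array([247.7, 141.1])), (array([ 0.5793, -0.1905]), array([379.7, 121.2]))]
0.4 [(array([0.5562, 0.7864]), array([-78.8, 135.2])), (array([0.5716, 0.2043]), array([260.1,  97.5])), (array([ 0.5577, -0.1748]), array([386.2,  85.6]))]
0.5 [(array([0.5347, 0.7134]), array([-37.7,  60.9])), (array([0.5486, 0.185 ]), array([274. ,  49.1])), (array([ 0.536 , -0.1591]), array([393.5,  45.4]))]
0.6 [(array([0.5132, 0.6404]), array([  6.4, -18.6])), (array([0.5257, 0.1657]), array([289.5,  -5.2])), (array([ 0.5144, -0.1434]), array([ 4.017e+02, -3.000e-01]))]
0.7 [(array([0.4917, 0.5675]), array([  53.7, -104.2])), (array([0.5028, 0.1464]), array([307. , -66.4])), (array([ 0.4927, -0.1277]), array([411.2, -52.7]))]
0.8 [(array([0.4702, 0.4945]), array([ 104.8, -196.3])), (array([0.4799, 0.1272]), array([ 326.8, -136. ])), (array([ 0.4711, -0.112 ]), array([ 422.2, -113.4]))]
0.9 [(array([0.4487, 0.4215]), array([ 160. , -295.9])), (array([0.4569, 0.1079]), array([ 349.6, -215.7])), (array([ 0.4495, -0.0963]), array([ 435. , -184.4]))]
1.0 [(array([0.4272, 0.3485]), array([ 219.8, -403.8])), (array([0.434 , 0.0886]), array([ 375.9, -308. ])), (array([ 0.4278, -0.0806]), array([ 450.3, -268.8]))]
```

View pics/s2.png

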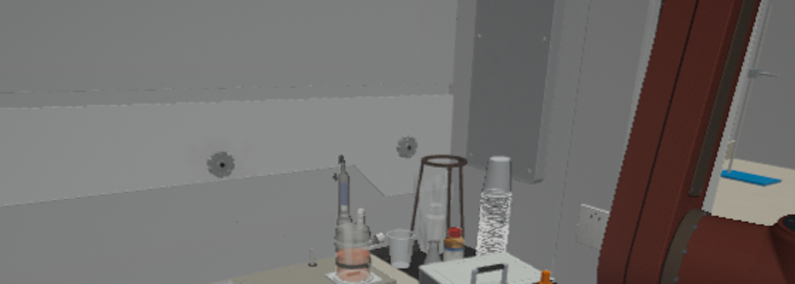

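```bash
python3 - <<'E'
from h import *
S=lambda u,v,z:w("scene",u/2.66+120-.3,v/2.66+160-.3,z)
print(S(155,268,.0045),S(300,229,.0045),S(440,190,.0045))
for z in(.06,.08,.1):print(z,S(132,180,z),S(425,100,z))
E
```

```text
[0.6568 0.392  0.0045] [0.6481 0.2432 0.0045] [0.641  0.0775 0.0045]
0.06 [0.7334 0.3798 0.06  ] [0.744  0.0277 0.06  ]
0.08 [0.6959 0.3923 0.08  ] [0.7061 0.0541 0.08  ]
0.1 [0.6584 0.4048 0.1   ] [0.6682 0.0805 0.1   ]
```

```bash
python3 -m jog '{"xyz":[[0,0,0],[0,0,0],[0,0,0],[0,0,0],[0,0,0],[0,0,0]],"angular":[[0,0,-0.175],[0,0,-0.175],[0,0,-0.175],[0,0,-0.175],[0,0,-0.175],[0,0,-0.175]],"jaw":[1,1,1,1,1,1]}'
python3 -m jog '{"xyz":[[50,12,0],[50,12,0],[50,12,0],[50,12,0],[50,12,0],[50,12,0],[50,12,0],[50,12,0],[50,12,0],[50,12,0],[50,12,0],[50,12,0]],"angular":[[0,0,0],[0,0,0],[0,0,0],[0,0,0],[0,0,0],[0,0,0],[0,0,0],[0,0,0],[0,0,0],[0,0,0],[0,0,0],[0,0,0]],"jaw":[1,1,1,1,1,1,1,1,1,1,1,1]}'
cat >> h.py <<'E'
def go(x,y,z=None):
    "remaining shift (mm) in tool axes to world target"
    from scipy.spatial.transform import Rotation as Ro
    o=env.observe();p=o["eef_pos"];R=Ro.from_euler("xyz",o["ee_rot"],degrees=True)
    d=np.array([x,y,p[2] if z is None else z])-p
    print("pos",p.round(4),"rot",o["ee_rot"].round(1),"t",round(o["t"],2),"shift",(R.inv().apply(d)*1000).round(1),"F",o["contact_force"].round(1),"w",round(o["gripper_width"],4))
E
python3 -c "
from h import *
go(.546,.222,.12)"
```

```text
t: 1.0
eef_pos: [0.2513, -0.5722, 0.2311]
ee_rot: [-180.0, -0.0, 84.2]
contact_force: [-1.3, -0.1, 0.5]
gripper_width: 0.0852
grasp_force: 0.0
t: 2.5
eef_pos: [0.4589, 0.0107, 0.2316]
ee_rot: [179.9, 0.0, 83.9]
contact_force: [-0.1, -0.5, 1.0]
gripper_width: 0.0853
grasp_force: 0.0
pos [0.4589 0.0107 0.2316] rot [179.9   0.   83.9] t 2.5 shift [219.4  63.9 111.6] F [-0.1 -0.5  1. ] w 0.0853
```

```bash
python3 -m jog '{"xyz":[[44,13,0],[44,13,0],[44,13,25],[44,13,35],[44,12,40],[0,0,12],[0,0,0]],"angular":[[0,0,0],[0,0,0],[0,0,0],[0,0,0],[0,0,0],[0,0,0],[0,0,0]],"jaw":[1,1,1,1,1,1,1]}'
python3 - <<'E'
from h import *
go(.546,.222,.03)
a=env.capture("scene")[195:310,150:350,::-1];b=env.capture("top")[180:265,180:330,::-1]
a=cv2.resize(a,(520,299),interpolation=3);b=cv2.resize(b,(520,295),interpolation=3)
cv2.imwrite("pics/v1.png",np.vstack([a,b]))
E
```

```text
t: 3.38
eef_pos: [0.5446, 0.2204, 0.118]
ee_rot: [-179.8, 0.1, 83.9]
contact_force: [0.8, -0.7, 0.7]
gripper_width: 0.0854
grasp_force: 0.0
pos [0.5446 0.2204 0.118 ] rot [-1.798e+02  1.000e-01  8.390e+01] t 3.38 shift [ 1.8  1.5 88. ] F [ 0.8 -0.7  0.7] w 0.0854
```

View pics/v1.png

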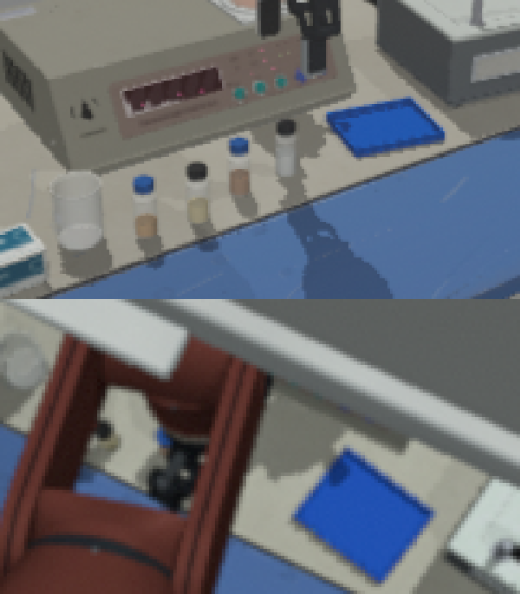

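The fingers straddle vial 4. In the crop, the finger tips are at about (270,35) and (314,75), and vial 4's cap is at (286,125).

```bash
python3 - <<'E'
from h import *
for z in(.118,.131):print(px("scene",[.5446,.2204,z]))
E
python3 -m jog '{"xyz":[[1,1,30],[0,0,30],[0,0,25],[0,0,5],[0,0,0],[0,0,0],[0,0,0],[0,0,0],[0,0,0]],"angular":[[0,0,0],[0,0,0],[0,0,0],[0,0,0],[0,0,0],[0,0,0],[0,0,0],[0,0,0],[0,0,0]],"jaw":[0.8,0.7,0.6,0.6,0.1,0.1,0.1,0.1,0.1]}'
```

```text
[260.5 220.2]
[260.5 215.3]
t: 4.6
eef_pos: [0.5486, 0.2221, 0.0316]
ee_rot: [179.8, -0.1, 83.9]
contact_force: [-0.8, -0.9, 7.7]
gripper_width: 0.0181
grasp_force: 58.8
```

```bash
python3 -m jog '{"xyz":[[0,0,-10],[0,0,-30],[0,0,-30],[0,0,0]],"angular":[[0,0,0],[0,0,0],[0,0,0],[0,0,0]],"jaw":[0.1,0.1,0.1,0.1]}'
python3 - <<'E'
from h import *
go(.556,.118,.0346)
c=env.capture("scene")[165:285,190:350,::-1]
cv2.imwrite("pics/v2.png",cv2.resize(c,None,fx=4,fy=4,interpolation=3))
E
```

```text
t: 5.1
eef_pos: [0.5492, 0.2225, 0.103]
ee_rot: [179.7, -0.1, 83.9]
contact_force: [-0.0, 0.5, -0.3]
gripper_width: 0.0182
grasp_force: 58.6
pos [0.5492 0.2225 0.103 ] rot [ 1.797e+02 -1.000e-01  8.390e+01] t 5.1 shift [-103.3   17.5   68.3] F [-0.   0.5 -0.3] w 0.0182
```

View pics/v2.png

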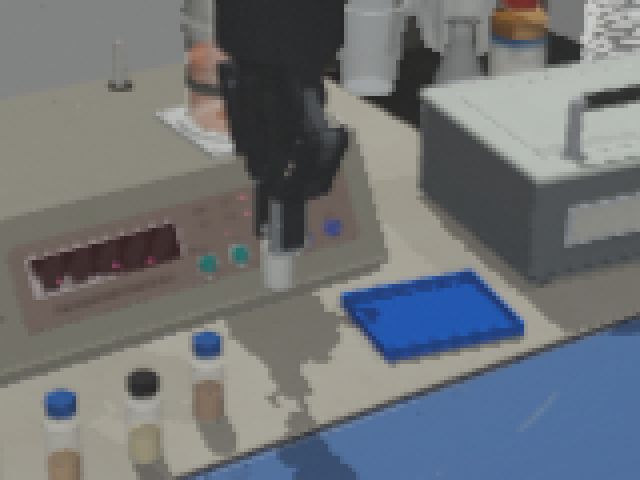

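```bash
python3 - <<'E'
from h import *
print(px("scene",[.549,.2225,.076]))
go(.5545,.0765,.0346)
E
python3 -m jog '{"xyz":[[-36,4,0],[-36,5,0],[-36,5,0],[-36,5,0],[-1,2,30],[0,0,20],[0,0,10],[0,0,0]],"angular":[[0,0,0],[0,0,0],[0,0,0],[0,0,0],[0,0,0],[0,0,0],[0,0,0],[0,0,0]],"jaw":[0.1,0.1,0.1,0.1,0.1,0.1,0.1,0.1]}'
python3 -c "
from h import *
go(.5545,.0765,.0346)"
```

```text
[258.8 235.2]
pos [0.5479 0.2221 0.101 ] rot [ 1.798e+02 -1.000e-01  8.390e+01] t 5.15 shift [-144.1   21.9   66.3] F [-0.4 -0.9 -0.9] w 0.0179
t: 6.15
eef_pos: [0.551, 0.0754, 0.038]
ee_rot: [-179.8, 0.0, 83.9]
contact_force: [0.2, -0.4, -0.8]
gripper_width: 0.0181
grasp_force: 58.6
pos [0.551  0.0754 0.038 ] rot [-179.8    0.    83.9] t 6.15 shift [1.4 3.4 3.4] F [ 0.2 -0.4 -0.8] w 0.0181
```

```bash
python3 -m jog '{"xyz":[[0,3,1.5],[0,0,1],[0,0,0]],"angular":[[0,0,0],[0,0,0],[0,0,0]],"jaw":[0.1,0.1,0.1]}'
python3 -m jog '{"xyz":[[0,0,1],[0,0,0]],"angular":[[0,0,0],[0,0,0]],"jaw":[0.1,0.1]}'
```

```text
t: 6.52
eef_pos: [0.5556, 0.0751, 0.0373]
ee_rot: [179.9, -0.0, 83.9]
contact_force: [-0.8, 0.0, -0.0]
gripper_width: 0.0179
grasp_force: 58.6
t: 6.78
eef_pos: [0.5551, 0.075, 0.0359]
ee_rot: [180.0, 0.0, 83.9]
contact_force: [0.3, 0.2, -0.1]
gripper_width: 0.018
grasp_force: 58.6
```

```bash
python3 -m jog '{"xyz":[[0,0,1],[0,0,0]],"angular":[[0,0,0],[0,0,0]],"jaw":[0.1,0.1]}'
python3 -m jog '{"xyz":[[0,0,1],[0,0,0]],"angular":[[0,0,0],[0,0,0]],"jaw":[0.1,0.1]}'
```

```text
t: 7.02
eef_pos: [0.5551, 0.075, 0.0347]
ee_rot: [-180.0, 0.0, 83.9]
contact_force: [0.7, -0.3, 0.9]
gripper_width: 0.0181
grasp_force: 58.6
t: 7.28
eef_pos: [0.5552, 0.075, 0.0346]
ee_rot: [-180.0, 0.0, 83.9]
contact_force: [-2.8, -1.0, 6.1]
gripper_width: 0.0182
grasp_force: 59.4
```

```bash
python3 -m jog '{"xyz":[[0,0,0],[0,0,0],[0,0,0],[0,0,-10],[0,0,-30],[0,0,-45]],"angular":[[0,0,0],[0,0,0],[0,0,0],[0,0,0],[0,0,0],[0,0,0]],"jaw":[0.3,0.6,0.6,0.6,0.6,0.6]}'
python3 -c "
from h import *
go(.542,.2765,.12)"
```

```text
t: 8.02
eef_pos: [0.5539, 0.075, 0.1188]
ee_rot: [-179.8, 0.0, 83.9]
contact_force: [0.2, -0.4, 0.6]
gripper_width: 0.0512
grasp_force: 0.0
pos [0.5539 0.075  0.1188] rot [-179.8    0.    83.9] t 8.03 shift [199.1 -33.4  -1.1] F [ 0.2 -0.4  0.6] w 0.0512
```

```bash
python3 -m jog '{"xyz":[[40,-7,0],[40,-7,0],[40,-7,0],[40,-7,0],[39,-5,0],[0,0,0],[0,0,0]],"angular":[[0,0,0],[0,0,0],[0,0,0],[0,0,0],[0,0,0],[0,0,0],[0,0,0]],"jaw":[0.6,0.6,0.6,0.6,0.6,0.6,0.6]}'
python3 - <<'E'
from h import *
go(.542,.2765,.032)
c=env.capture("scene")[175:295,190:350,::-1]
cv2.imwrite("pics/v3.png",cv2.resize(c,None,fx=4,fy=4,interpolation=3))
E
```

```text
t: 8.9
eef_pos: [0.5436, 0.276, 0.1191]
ee_rot: [180.0, 0.0, 83.9]
contact_force: [0.2, -1.2, 0.1]
gripper_width: 0.0513
grasp_force: 0.0
pos [0.5436 0.276  0.1191] rot [180.    0.   83.9] t 8.9 shift [ 0.3 -1.6 87.1] F [ 0.2 -1.2  0.1] w 0.0513
```

View pics/v3.png

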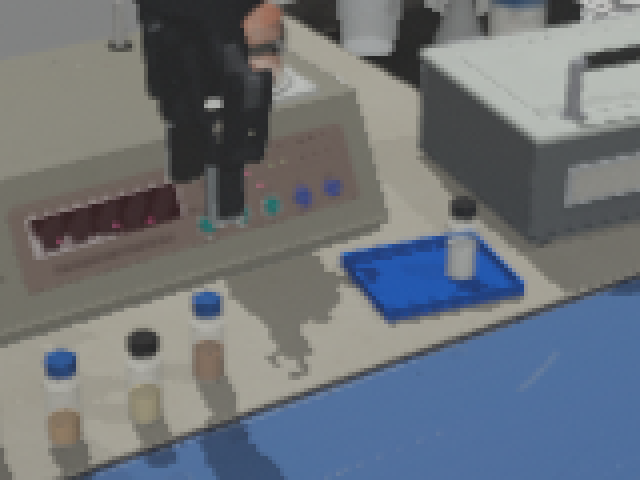

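Vial 4 stands upright in the tray, with its base at crop (461,275). The gripper is centred over vial 3, whose cap is at (207,300).

```bash
python3 -m jog '{"xyz":[[0,-1,30],[0,0,30],[0,0,22],[0,0,5],[0,0,0],[0,0,0],[0,0,0],[0,0,0]],"angular":[[0,0,0],[0,0,0],[0,0,0],[0,0,0],[0,0,0],[0,0,0],[0,0,0],[0,0,0]],"jaw":[0.6,0.6,0.6,0.6,0.1,0.1,0.1,0.1]}'
python3 -m jog '{"xyz":[[0,0,-10],[0,0,-30],[0,0,-30],[0,0,0]],"angular":[[0,0,0],[0,0,0],[0,0,0],[0,0,0]],"jaw":[0.1,0.1,0.1,0.1]}'
python3 -c "
from h import *
go(.561,.1165,.0365)"
```

```text
t: 9.95
eef_pos: [0.5437, 0.2768, 0.0332]
ee_rot: [179.9, -0.0, 83.9]
contact_force: [0.7, -1.1, 4.7]
gripper_width: 0.018
grasp_force: 58.8
t: 10.45
eef_pos: [0.5446, 0.2774, 0.1053]
ee_rot: [179.7, -0.2, 83.9]
contact_force: [-0.6, -0.3, -0.2]
gripper_width: 0.0178
grasp_force: 58.5
pos [0.5446 0.2774 0.1053] rot [179.7  -0.2  83.9] t 10.45 shift [-158.4   33.1   68.5] F [-0.6 -0.3 -0.2] w 0.0178
```

```bash
python3 -m jog '{"xyz":[[-38,8,0],[-40,8,0],[-40,8,0],[-40,8,0],[0,1,30],[0,0,20],[0,0,10],[0,0,4],[0,0,0]],"angular":[[0,0,0],[0,0,0],[0,0,0],[0,0,0],[0,0,0],[0,0,0],[0,0,0],[0,0,0],[0,0,0]],"jaw":[0.1,0.1,0.1,0.1,0.1,0.1,0.1,0.1,0.1]}'
python3 -m jog '{"xyz":[[0,0,2],[0,0,1],[0,0,0]],"angular":[[0,0,0],[0,0,0],[0,0,0]],"jaw":[0.1,0.1,0.1]}'
python3 -m jog '{"xyz":[[0,0,1],[0,0,0]],"angular":[[0,0,0],[0,0,0]],"jaw":[0.1,0.1]}'
```

```text
t: 11.58
eef_pos: [0.5587, 0.1164, 0.0379]
ee_rot: [180.0, -0.0, 83.9]
contact_force: [-0.2, -0.2, 0.2]
gripper_width: 0.0177
grasp_force: 58.6
t: 11.95
eef_pos: [0.5593, 0.1161, 0.0362]
ee_rot: [179.9, -0.0, 83.9]
contact_force: [-1.3, 0.0, 5.6]
gripper_width: 0.0182
grasp_force: 59.2
t: 12.2
eef_pos: [0.5595, 0.1162, 0.0361]
ee_rot: [179.9, -0.0, 83.9]
contact_force: [-4.2, 0.8, 12.5]
gripper_width: 0.0181
grasp_force: 60.1
```

```bash
python3 -m jog '{"xyz":[[0,0,-1],[0,0,0],[0,0,0],[0,0,-10],[0,0,-40],[0,0,-45],[0,0,-40]],"angular":[[0,0,0],[0,0,0],[0,0,0],[0,0,0],[0,0,0],[0,0,0],[0,0,0]],"jaw":[0.3,0.6,0.6,0.6,0.6,0.6,0.6]}'
python3 -c "
from h import *
go(.564,-.0655,.175)"
```

```text
t: 13.08
eef_pos: [0.5588, 0.1159, 0.1721]
ee_rot: [179.9, -0.0, 83.9]
contact_force: [-0.1, -0.1, -0.1]
gripper_width: 0.0513
grasp_force: 0.0
pos [0.5588 0.1159 0.1721] rot [179.9  -0.   83.9] t 13.07 shift [-179.8   24.5   -2.9] F [-0.1 -0.1 -0.1] w 0.0513
```

```bash
python3 -m jog '{"xyz":[[-36,5,0],[-36,5,0],[-36,5,0],[-36,5,0],[-36,4,0],[0,0,0],[0,0,0]],"angular":[[0,0,0],[0,0,0],[0,0,0],[0,0,0],[0,0,0],[0,0,0],[0,0,0]],"jaw":[0.6,0.6,0.6,0.6,0.6,0.6,0.6]}'
python3 - <<'E'
from h import *
go(.564,-.0655,.122)
o=env.observe()["eef_pos"];print(px("scene",o))
c=env.capture("scene")[140:270,260:430,::-1]
cv2.imwrite("pics/h1.png",cv2.resize(c,None,fx=4,fy=4,interpolation=3))
E
```

```text
t: 13.95
eef_pos: [0.5632, -0.0653, 0.1701]
ee_rot: [180.0, -0.0, 83.8]
contact_force: [-0.3, -0.5, -1.1]
gripper_width: 0.0516
grasp_force: 0.0
pos [ 0.5632 -0.0653  0.1701] rot [180.   -0.   83.8] t 13.95 shift [-0.1  0.8 48.1] F [-0.3 -0.5 -1.1] w 0.0516
[346.1 175.3]
```

View pics/h1.png

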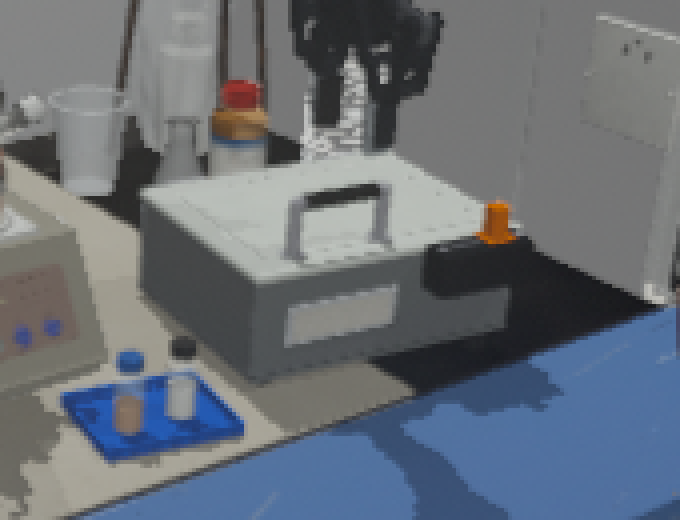

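Both vials stand in the tray, at (130,400) and (181,385) in the crop. The handle bar is centred at (340,193), directly below the fingers at (327,125) and (380,148).

```bash
python3 -m jog '{"xyz":[[0,1,20],[0,0,20],[0,0,10],[0,0,4],[0,0,0]],"angular":[[0,0,0],[0,0,0],[0,0,0],[0,0,0],[0,0,0]],"jaw":[0.6,0.6,0.6,0.6,0.6]}'
python3 -m jog '{"xyz":[[0,0,0],[0,0,0],[0,0,0],[0,0,0],[0,0,0]],"angular":[[0,0,0],[0,0,0],[0,0,0],[0,0,0],[0,0,0]],"jaw":[0.4,0.2,0,0,0]}'
```

```text
t: 14.62
eef_pos: [0.5641, -0.0657, 0.1155]
ee_rot: [-180.0, -0.0, 83.9]
contact_force: [0.7, -0.4, -0.1]
gripper_width: 0.0514
grasp_force: 0.0
t: 15.25
eef_pos: [0.5654, -0.066, 0.1167]
ee_rot: [179.8, 0.0, 83.8]
contact_force: [5.8, -1.0, 0.7]
gripper_width: 0.0098
grasp_force: 58.5
```

```bash
python3 -m jog '{"xyz":[[0,1,-2],[0,0,-2],[0,0,0]],"angular":[[0,0,0],[0,0,0],[0,0,0]],"jaw":[0,0,0]}'
python3 -m jog '{"xyz":[[0,0,-2],[0,0,-1],[0,0,0]],"angular":[[0,0,0],[0,0,0],[0,0,0]],"jaw":[0,0,0]}'
python3 -m jog '{"xyz":[[0,0,-1],[0,0,-1],[0,0,0]],"angular":[[0,0,0],[0,0,0],[0,0,0]],"jaw":[0,0,0]}'
```

```text
t: 15.62
eef_pos: [0.5662, -0.0661, 0.1196]
ee_rot: [179.9, 0.0, 83.8]
contact_force: [8.9, -2.1, -6.1]
gripper_width: 0.0098
grasp_force: 58.4
t: 16.0
eef_pos: [0.5671, -0.0663, 0.1227]
ee_rot: [179.7, 0.0, 83.8]
contact_force: [12.0, -1.2, -8.3]
gripper_width: 0.0098
grasp_force: 58.3
t: 16.38
eef_pos: [0.5677, -0.0664, 0.1248]
ee_rot: [179.6, 0.0, 83.8]
contact_force: [15.5, -1.8, -9.8]
gripper_width: 0.0099
grasp_force: 58.2
```

```bash
python3 -m jog '{"xyz":[[0,2,-1],[0,2,-1],[0,0,0]],"angular":[[0,0,0],[0,0,0],[0,0,0]],"jaw":[0,0,0]}'
python3 -m jog '{"xyz":[[0,1,-2],[0,1,-1],[0,0,0]],"angular":[[0,0,0],[0,0,0],[0,0,0]],"jaw":[0,0,0]}'
```

```text
t: 16.75
eef_pos: [0.5681, -0.0664, 0.1256]
ee_rot: [-179.8, 0.0, 83.9]
contact_force: [3.0, -1.9, -6.1]
gripper_width: 0.0101
grasp_force: 58.7
t: 17.12
eef_pos: [0.5686, -0.0664, 0.1272]
ee_rot: [-179.6, 0.0, 83.9]
contact_force: [-1.1, -5.1, -18.7]
gripper_width: 0.0096
grasp_force: 58.4
```

```bash
python3 -m jog '{"xyz":[[0,0,-1],[0,0,-1],[0,0,0]],"angular":[[0,0,0],[0,0,0],[0,0,0]],"jaw":[0,0,0]}'
python3 -m jog '{"xyz":[[0,0,-1],[0,0,-1],[0,0,0]],"angular":[[0,0,0],[0,0,0],[0,0,0]],"jaw":[0,0,0]}'
python3 - <<'E'
from h import *
print(env.observe()["eef_pos"])
c=env.capture("scene")[140:270,260:430,::-1]
cv2.imwrite("pics/h2.png",cv2.resize(c,None,fx=4,fy=4,interpolation=3))
E
```

```text
t: 17.5
eef_pos: [0.5689, -0.0665, 0.1285]
ee_rot: [-179.7, -0.0, 83.9]
contact_force: [1.4, -5.3, -29.4]
gripper_width: 0.0097
grasp_force: 58.3
t: 17.88
eef_pos: [0.5691, -0.0665, 0.1291]
ee_rot: [-179.7, -0.0, 83.8]
contact_force: [7.1, -6.9, -37.4]
gripper_width: 0.0097
grasp_force: 58.2
[ 0.56908445 -0.06652932  0.12910366]
```

The lid is caught: it stopped after about 10 mm while the pull climbed to 37 N. I'll let it down.

```bash
python3 -m jog '{"xyz":[[0,0,3],[0,-1,3],[0,-1,3],[0,-1,3],[0,-1,3],[0,-1,2],[0,0,0],[0,0,0]],"angular":[[0,0,0],[0,0,0],[0,0,0],[0,0,0],[0,0,0],[0,0,0],[0,0,0],[0,0,0]],"jaw":[0,0,0,0,0,0,0,0]}'
```

```text
t: 18.92
eef_pos: [0.5663, -0.0661, 0.1195]
ee_rot: [180.0, 0.0, 83.9]
contact_force: [-8.9, -1.8, 1.2]
gripper_width: 0.0099
grasp_force: 62.4
```

```bash
python3 -m jog '{"xyz":[[0,0,1],[0,1,0],[0,0,0],[0,0,0],[0,0,-15],[0,0,-25],[0,0,-20],[0,0,0]],"angular":[[0,0,0],[0,0,0],[0,0,0],[0,0,0],[0,0,0],[0,0,0],[0,0,0],[0,0,0]],"jaw":[0,0.3,0.6,0.6,0.6,0.6,0.6,0.6]}'
python3 -c "
from h import *
go(.517,-.167,.155)"
```

```text
t: 19.92
eef_pos: [0.5689, -0.0665, 0.1787]
ee_rot: [179.7, 0.0, 83.9]
contact_force: [-1.0, 0.1, 0.1]
gripper_width: 0.0514
grasp_force: 0.0
pos [ 0.5689 -0.0665  0.1787] rot [179.7   0.   83.9] t 19.93 shift [-105.5  -40.9   23.5] F [-1.   0.1  0.1] w 0.0514
```

```bash
python3 -m jog '{"xyz":[[-35,-14,0],[-35,-14,0],[-35,-13,0],[0,0,12],[0,0,11],[0,0,0],[0,0,0]],"angular":[[0,0,0],[0,0,0],[0,0,0],[0,0,0],[0,0,0],[0,0,0],[0,0,0]],"jaw":[0.6,0.6,0.6,0.6,0.6,0.6,0.6]}'
python3 - <<'E'
from h import *
go(.517,-.167,.155)
print(px("scene",env.observe()["eef_pos"]),px("scene",[.517,-.167,.1195]))
a=env.capture("scene")[140:230,330:430,::-1];b=env.capture("top")[240:310,310:410,::-1]
a=cv2.resize(a,(600,340),interpolation=3) if 0 else cv2.resize(a,None,fx=4,fy=4,interpolation=3)
b=cv2.resize(b,None,fx=4,fy=4,interpolation=3)
cv2.imwrite("pics/tb.png",np.hstack([a,np.pad(b,((0,80),(0,0),(0,0)))]))
E
```

```text
t: 20.8
eef_pos: [0.5155, -0.1653, 0.1526]
ee_rot: [-180.0, -0.0, 83.9]
contact_force: [-0.1, 0.9, -0.9]
gripper_width: 0.0511
grasp_force: 0.0
pos [ 0.5155 -0.1653  0.1526] rot [-180.    -0.    83.9] t 20.8 shift [-1.5  1.7 -2.4] F [-0.1  0.9 -0.9] w 0.0511
[384.2 179.8] [382.8 190.5]
```

View pics/tb.png

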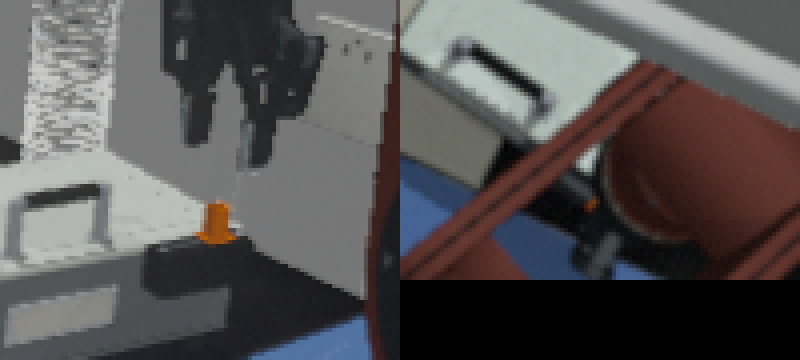

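The finger tips are at (197,143) and (257,165) in the left crop. The tab's top is at (217,205), midway below them, so I'll descend and pinch it.

```bash
python3 -m jog '{"xyz":[[-1,3,20],[0,0,18],[0,0,10],[0,0,3],[0,0,0]],"angular":[[0,0,0],[0,0,0],[0,0,0],[0,0,0],[0,0,0]],"jaw":[0.6,0.6,0.6,0.6,0.6]}'
python3 -m jog '{"xyz":[[0,0,0],[0,0,0],[0,0,0],[0,0,0],[0,0,0]],"angular":[[0,0,0],[0,0,0],[0,0,0],[0,0,0],[0,0,0]],"jaw":[0.4,0.2,0,0,0]}'
```

```text
t: 21.52
eef_pos: [0.5181, -0.1675, 0.1019]
ee_rot: [180.0, -0.0, 83.9]
contact_force: [-0.5, -0.6, -0.4]
gripper_width: 0.0512
grasp_force: 0.0
t: 22.15
eef_pos: [0.517, -0.1675, 0.1026]
ee_rot: [-179.9, 0.0, 83.8]
contact_force: [-6.5, 1.5, 7.6]
gripper_width: 0.0124
grasp_force: 59.4
```

```bash
python3 -m jog '{"xyz":[[3,-1,0],[4,0,0],[4,0,0],[4,0,0],[3,0,0],[2,0,0],[0,0,0]],"angular":[[0,0,0],[0,0,0],[0,0,0],[0,0,0],[0,0,0],[0,0,0],[0,0,0]],"jaw":[0,0,0,0,0,0,0]}'
python3 -m jog '{"xyz":[[2,0,0],[2,0,0],[1,0,0],[0,0,0]],"angular":[[0,0,0],[0,0,0],[0,0,0],[0,0,0]],"jaw":[0,0,0,0]}'
```

```text
t: 23.02
eef_pos: [0.5199, -0.1474, 0.1026]
ee_rot: [179.9, 0.0, 83.9]
contact_force: [-1.0, -0.5, 6.1]
gripper_width: 0.0121
grasp_force: 59.2
t: 23.52
eef_pos: [0.5203, -0.1446, 0.1026]
ee_rot: [179.9, 0.2, 83.9]
contact_force: [-2.6, -8.2, 4.1]
gripper_width: 0.0126
grasp_force: 58.9
```

```bash
python3 -m jog '{"xyz":[[2,0,0],[1,0,0],[0,0,0]],"angular":[[0,0,0],[0,0,0],[0,0,0]],"jaw":[0,0,0]}'
python3 -m jog '{"xyz":[[-3,0,0],[0,0,0],[0,0,0],[0,0,0],[0,0,-15],[0,0,-25],[0,0,-30],[0,0,0]],"angular":[[0,0,0],[0,0,0],[0,0,0],[0,0,0],[0,0,0],[0,0,0],[0,0,0],[0,0,0]],"jaw":[0,0.3,0.6,0.6,0.6,0.6,0.6,0.6]}'
python3 -c "
from h import *
go(.568,-.066,.175)"
```

```text
t: 23.9
eef_pos: [0.5203, -0.1444, 0.1026]
ee_rot: [179.9, 0.5, 83.9]
contact_force: [-4.5, -19.0, 0.8]
gripper_width: 0.0122
grasp_force: 58.6
t: 24.9
eef_pos: [0.522, -0.1432, 0.1758]
ee_rot: [179.6, 0.1, 83.9]
contact_force: [-0.2, -0.8, -0.4]
gripper_width: 0.0515
grasp_force: 0.0
pos [ 0.522  -0.1432  0.1758] rot [1.796e+02 1.000e-01 8.390e+01] t 24.9 shift [81.7 37.5  0.9] F [-0.2 -0.8 -0.4] w 0.0515
```

```bash
python3 -m jog '{"xyz":[[40,19,0],[42,18,0],[0,0,20],[0,0,20],[0,0,15],[0,0,4],[0,0,0],[0,0,0],[0,0,0],[0,0,0],[0,0,0]],"angular":[[0,0,0],[0,0,0],[0,0,0],[0,0,0],[0,0,0],[0,0,0],[0,0,0],[0,0,0],[0,0,0],[0,0,0],[0,0,0]],"jaw":[0.6,0.6,0.6,0.6,0.6,0.6,0.4,0.2,0,0,0]}'
python3 - <<'E'
import numpy as np
th=np.radians(np.arange(0,46,3)+15.642);P=155.77*np.c_[-np.cos(th),np.sin(th)]
print(np.diff(P,axis=0).round(1).tolist())
E
```

```text
t: 26.28
eef_pos: [0.5656, -0.0652, 0.1138]
ee_rot: [179.9, 0.0, 83.8]
contact_force: [-3.6, -1.4, 6.7]
gripper_width: 0.0101
grasp_force: 58.6
[[2.4, 7.8], [2.8, 7.7], [3.2, 7.5], [3.6, 7.3], [4.0, 7.1], [4.3, 6.9], [4.7, 6.7], [5.0, 6.4], [5.4, 6.1], [5.7, 5.9], [6.0, 5.5], [6.3, 5.2], [6.5, 4.9], [6.8, 4.5], [7.0, 4.2]]
```

```bash
python3 -m jog '{"xyz":[[0,0.5,-3],[0,1,-4],[0,1.2,-4],[0,1.4,-4],[0,1.4,-4],[0,0,0]],"angular":[[0,0,0],[0,0,0],[0,0,0],[0,0,0],[0,0,0],[0,0,0]],"jaw":[0,0,0,0,0,0]}'
```

```text
t: 27.02
eef_pos: [0.5714, -0.0661, 0.1317]
ee_rot: [179.9, 0.0, 83.8]
contact_force: [4.9, -3.1, -5.8]
gripper_width: 0.0093
grasp_force: 58.5
```

Free now: the lid has risen 18 mm with only 6 N of pull. I'll continue along the arc.

```bash
python3 -m jog '{"xyz":[[0,3.2,-5],[0,3.6,-7.3],[0,4,-7.1],[0,4.3,-6.9],[0,0,0]],"angular":[[0,0,0],[0,0,0],[0,0,0],[0,0,0],[0,0,0]],"jaw":[0,0,0,0,0]}'
python3 -m jog '{"xyz":[[0,4.7,-6.7],[0,5,-6.4],[0,5.4,-6.1],[0,5.7,-5.9],[0,0,0]],"angular":[[0,0,0],[0,0,0],[0,0,0],[0,0,0],[0,0,0]],"jaw":[0,0,0,0,0]}'
```

```text
t: 27.65
eef_pos: [0.5845, -0.068, 0.1578]
ee_rot: [-179.8, 0.1, 83.9]
contact_force: [-3.7, -5.6, -2.8]
gripper_width: 0.0102
grasp_force: 58.5
t: 28.28
eef_pos: [0.6045, -0.071, 0.1842]
ee_rot: [-179.7, 0.2, 83.8]
contact_force: [-11.5, -6.7, 6.8]
gripper_width: 0.0095
grasp_force: 58.8
```

```bash
python3 -m jog '{"xyz":[[-1,4.5,-6.5],[-0.3,5.6,-6],[-0.3,6.2,-5.2],[0,0,0]],"angular":[[0,0,0],[0,0,0],[0,0,0],[0,0,0]],"jaw":[0,0,0,0]}'
python3 -m jog '{"xyz":[[-0.3,6.2,-5.2],[-0.3,6.5,-4.8],[0,0,0],[0,0,0]],"angular":[[0,0,0],[0,0,0],[0,0,0],[0,0,0]],"jaw":[0,0,0,0]}'
```

```text
t: 28.78
eef_pos: [0.6221, -0.0737, 0.2005]
ee_rot: [-179.9, 0.1, 83.8]
contact_force: [-1.5, -5.3, -4.6]
gripper_width: 0.0098
grasp_force: 59.3
t: 29.28
eef_pos: [0.634, -0.0754, 0.2091]
ee_rot: [-179.8, 0.1, 83.8]
contact_force: [0.7, -5.0, -7.4]
gripper_width: 0.01
grasp_force: 59.5
```

```bash
python3 - <<'E'
from h import *
c=env.capture("scene")[130:290,150:430,::-1]
cv2.imwrite("pics/end.png",cv2.resize(c,None,fx=2.8,fy=2.8,interpolation=3))
E
```

```text
(no output)
```

View pics/end.png

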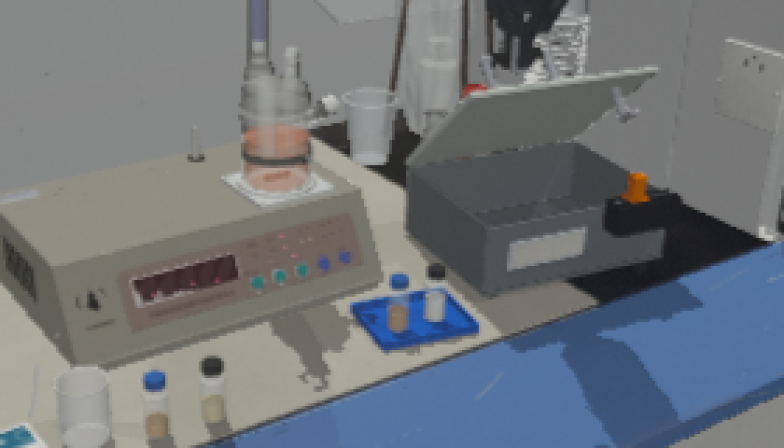

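The lid is open at about 45° and still held. Two vials stand in the tray at (399,310) and (435,300), and the other two vials and the beaker are undisturbed.

```bash
python3 -c "
from rig import env
print(env.hand_in())"
```

```text
the job is handed in; nothing more can be done
None
```

I handed the job in at about 29 s: vials 3 and 4 stand upright in the tray, the tug showed the lid was caught, I pushed the slide to its left end, and the arm is holding the lid open by its handle at about 45°.

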